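# Half-expose a sample chip in the UV exposure box

## Task

The wood sample chip already lies on the window of the UV exposure box: shut the lid fully over it, and only then slide the shutter knob along its slot against the return spring to half travel, the long middle mark, so that half of the chip is exposed. The shutter springs shut when let go, so keep hold of the knob: the program finishes while still holding it at half travel. Never run the shutter well past half (the other half of the chip must stay masked), and leave the samples round the box where they are.

Things in the scene. Friction and masses are not known exactly. Their poses are not given: they have to be found in the camera images.
- exposure_box: UV exposure box: grey housing, aluminium deck, 200 (its x) by 310 (y) mm, deck 120 mm above the table; too heavy to shift. Origin under its centre, on the table; front (display, switch) faces its -x, to the robot; y left, z up. Window and lid on the right, shutter slot along y on the left, engraved lines beside it every 10 mm of travel, the long bold ones at half. Only the knob stands up there
- lid (a joint): hinge angle of the lid, rad: 0 = shut flat over the chip, 1.4 = wide open. Hinged at the back (box's +x side) about the box's y. Friction hinges: it stays at any angle it is left at; pushing it shut takes 5 N or less near its front edge
- lid_hinge (a point): middle of the lid's hinge line, which runs along the box's y, 127 mm above the table, 80 mm behind (+x) and 70 mm right (-y) of the box's centre. Turns with the lid: from here the lid runs along this frame's -x, and its z points out of the lid's outer face
- lid_edge (a point): middle of the lid's front edge on its outer (upper) face: 146 mm from the hinge line, 12 mm above it when shut. The lid is a rigid plate 132 mm wide and 12 mm thick, smooth outside but for low hinge leaves within 40 mm of the hinge; a 60 mm wide, 4 mm thick steel lip stands 18 mm out of its front edge
- shutter (a joint): travel of the shutter, m: 0 = shut (knob at the end nearest the lid), 0.04 = half, 0.08 = fully open. Grows along the box's +y. Return spring: 4 N at 0, 10 N at half, 16 N fully open, plus under 1 N of friction; it shuts by itself when let go
- knob (a point): centre of the shutter knob, an upright black cylinder 24 mm across and 32 mm high, underside 130 mm and top 162 mm above the table, on an 8 mm stem through the slot. Rides with the shutter; when shut its axis is 40 mm left (+y) of the box's centre, 44 mm from the side of the shut lid
- half_mark (a point): point of the slot's centre line at the half-travel mark, on the deck; the knob's axis stands over it at half travel
- window (a point): centre of the 80 mm square window, on the deck (120 mm above the table), 70 mm right (-y) of the box's centre
- chip: wood sample chip, 90 by 90 by 5.5 mm, lying over the window in a 5 mm high locating frame that leaves it 1.5 mm of play a side; origin under its centre; already in place, not to be handled
- wood_stack: bystander left of the box: stack of seven wood samples, 100 by 100 mm and about 55 mm high, origin under its centre
- swatch_box: bystander right of the box: open cardboard box 150 by 110 by 60 mm of upright swatches, 95 mm high in all, origin under its centre
- tile_pair: bystander left of the wood stack: white tile 150 by 75 mm with a small tile on it, 15 mm high, origin under its centre

How it is judged:
On the way:
1. the lid is shut fully over the chip (value of joint lid below 0.03 rad), for 0.2 s.
At the end, for the whole second after the job is handed in: the shutter stands still at half travel, 40 mm within 5 mm, held there by the robot's fingers with more than 5 N; the lid is shut (within 0.03 rad) and the chip still lies over the window (within 6 mm) (value of joint shutter between 0.035 and 0.045 m and velocity of joint shutter between -0.005 and 0.005 m/s and contact force between the fingers and shutter above 5 N and value of joint lid below 0.03 rad and horizontal distance between chip and window below 0.006 m); the arm keeps its last pose, push and grip.
It fails at once if the shutter ran well past half travel (50 mm or more) (value of joint shutter above 0.05 m).
It fails at once if the shutter was opened (over 8 mm) while the lid was not shut (value of joint shutter above 0.008 m and value of joint lid above 0.1 rad).
It fails at once if a sample beside the box was shoved (over 20 mm) (distance of any of wood_stack, swatch_box, tile_pair from where it was at the start of the episode above 0.02 m).
It also fails if it takes over 43 s, if anything falls off the work surface, if the arm or the gripper's body presses on something with over 40 N, if the wrist force passes 120 N, or if a joint passes its speed limit or range.

## Robot

A 6-joint arm with a two-finger parallel gripper is mounted at the origin on the work surface. World frame = base frame: x ahead of the robot, y to its left, z up, the work surface at z = 0. Lengths are in m, angles in rad, forces in N, time in s.
With the tool pointing down it reaches from about 0.375 to 0.9 m from the base axis. Payload 3.1 kg.
Tool frame: the origin (TCP) lies between the finger pads; the fingertips stand manip.finger_overhang ahead of it and the grasp point (between the pads) lies 5 mm behind it (manip.finger_overhang is the distance from the TCP to the fingertips, in m); z points along the fingers, y is the line along which they close (so a half turn about z gives the same grasp; the last joint's range is limited). The gripper opens to 85 mm and grips with 20 to 120 N. Pads are 22 mm wide; open, the fingers measure 114 mm over their backs; the gripper's body (76 mm by 85 mm) begins 54 mm behind the grasp point. The pads swing forward as they close: fully open they stand 13 mm farther back than shut.
Start: joints at [1.028, 0.527, 1.433, -0, 1.181, -0.178], TCP at [0.223, 0.584, 0.245] pointing down, gripper open.
Joint ranges: [-3.08, 3.08], [-0.75, 2.2], [0.22, 2.44], [-1.43, 4.57], [0, 2.65], [-2.85, 2.85]. Speed limits (rad/s): [2.79, 2.79, 3.14, 3.14, 3.14, 3.14].

## Interface

Orientations are given as a unit quaternion [x, y, z, w].
In Python, from station import manip gives the robot as it stands.
- The arm moves only by the tool drive_tool, never from a script. Its argument "plan" is a list of rows, each a list of 7 numbers: the shift along the tool's x, y, z in m, then the turn, a rotation vector about the tool's x, y, z in degrees, then the opening, from -1 (shut) to 1 (fully open). In form: [[x, y, z, wx, wy, wz, gripper], ...]. A call has 1 to 10 rows; each row shifts and turns the commanded pose from where the row before left it, along the tool's axes as they then stand; what a row does not reach is not made up. A row lasts 1/10 s, in which the tool goes at most 50 mm and 8.59 degrees, less where a joint would pass 70% of its speed; a pose out of reach is approached as far as the arm can. A call is refused whole if a number of a shift passes 0.05 or a number of a turn 8.59, either way. A call with a gripper value outside its range is refused whole. The fingers move at their own pace and stop on an object; "newtons" is the grip in N (left out, the last holds). Time passes only in rows, so rows that do not move let the fingers close. It gives the time, the measured TCP pose, the force, the opening and the grip force at its end, in the units of the state.
- manip.sense(): the state, without advancing time (a new reading comes with each control period).
- manip.snapshot(name): name is "side" or "top"; returns a dict with "image" (384x512x3 uint8, red, green, blue), "z_map" (384x512 float32, m along the optical axis (not along the pixel's ray), 0 where there is no reading), "fov_y" (degrees; the focal length in pixels is half the picture's height over the tangent of half this angle, whatever the lens; pixels are square), "cx", "cy" (the principal point, pixels), "extrinsics" (4x4, takes a point from camera to world coordinates). Camera axes: x right, y up, looking along -z (the intrinsics and any distortion apply to the point x, -y, -z); pixel columns grow to the right and rows downward; lengths in m; the calibration is good to about 2 mm. A picture is of the moment at which its call begins.
- manip.sign_off(): hands the job in; it is judged then, once.
The state is a dict: "t": time; "q": joint angles; "qd": joint speeds; "tau": joint torques, N m; "tcp_pos": TCP position; "tool_rot": TCP orientation; "force": force on the tool from outside, world axes, zero at the start; "ft_torque": the same for the moment, N m; "finger_gap": opening from 0.0 (shut) to 1.0 (fully open); "gripper_force": force on a finger pad.
Only numpy, scipy, OpenCV 4.12 (cv2) and the standard library are available. Lean on these libraries where they do the work, as an engineer would, in place of code of your own. Each camera call takes 0.05 s, during which the arm holds its last target. There are 200 camera calls.

## Working session

There is one attempt and no reset: what is moved stays moved. The work goes in short steps, Python scripts to look and compute and a tool call to move; the robot and the scene stay as the last step left them, time stands still between calls to the robot, and variables do not carry over. Pictures are saved under pics/ and viewed, at most 10 in all, crops included, and the job is handed in when it is done.

Besides the shell and the picture viewer there is one more tool, called after "Emit:" as name(argument=value, ...) on one line, values as JSON. drive_tool: Moves the arm, as the interface text tells. Its arguments: {"type":"object","properties":{"plan":{"type":"array"},"newtons":{"type":"number"}},"required":["plan"]}

```bash
mkdir -p pics; ls; cat > h.py <<'E'
import numpy as np, cv2
from station import manip
def cloud(s):
    z=s["z_map"]; h,w=z.shape; f=h/2/np.tan(np.radians(s["fov_y"])/2)
    v,u=np.mgrid[:h,:w]
    P=np.stack([(u-s["cx"])/f*z,-(v-s["cy"])/f*z,-z,np.ones_like(z)],-1)@np.array(s["extrinsics"]).T
    P=P[...,:3]; P[z<=0]=np.nan
    return P
E
python3 - <<'E'
from h import *
for n in("top","side"):
    s=manip.snapshot(n); np.savez(f"pics/{n}0.npz",**s); cv2.imwrite(f"pics/{n}0.png",s["image"][...,::-1])
    print(n,{k:s[k] for k in s if k not in("image","z_map")}, (s["z_map"]>0).mean())
print(manip.sense(),manip.finger_overhang)
E
```

```text
pics
top {'fov_y': 52.88939705985994, 'cx': 252.8821039392458, 'cy': 187.52979550382227, 'extrinsics': array([[ 0.00426561,  0.99111542, -0.13293622,  0.44041344],
       [-0.99967154,  0.00758585,  0.02447976,  0.13232908],
       [ 0.0252707 ,  0.13278813,  0.99082224,  1.23863582],
       [ 0.        ,  0.        ,  0.        ,  1.        ]])} 0.9957478841145834
side {'fov_y': 49.11264679020949, 'cx': 253.62668110037444, 'cy': 180.5816031614462, 'extrinsics': array([[ 0.76046586,  0.48576896, -0.43095267,  0.06699192],
       [-0.64913487,  0.55050012, -0.52495099, -0.49756813],
       [-0.0177654 ,  0.67895371,  0.73396611,  0.98906003],
       [ 0.        ,  0.        ,  0.        ,  1.        ]])} 0.9958953857421875
{'t': 0.1, 'q': array([ 1.02752663e+00,  5.28408659e-01,  1.43375599e+00,  1.58616450e-05,
        1.18143199e+00, -1.78510421e-01]), 'qd': array([ 0.00034129, -0.00298482, -0.00380781,  0.00052323,  0.00212413,
       -0.00028821]), 'tau': array([ 1.05668541e-04, -4.43309498e+01, -1.78586090e+01, -1.62830638e-04,
        3.82027589e-03,  2.75296799e-07]), 'tcp_pos': array([0.22260419, 0.58335554, 0.24441546]), 'tool_rot': array([ 1.81373132e-01,  9.83413841e-01, -9.34858767e-04, -3.60672951e-04]), 'force': array([-0.70592148, -0.5664459 ,  0.52810227]), 'ft_torque': array([-0.00302584,  0.03422127, -0.02146741]), 'gripper_force': 0.0, 'finger_gap': 0.9999956678988032} 0.014
```

View pics/top0.png

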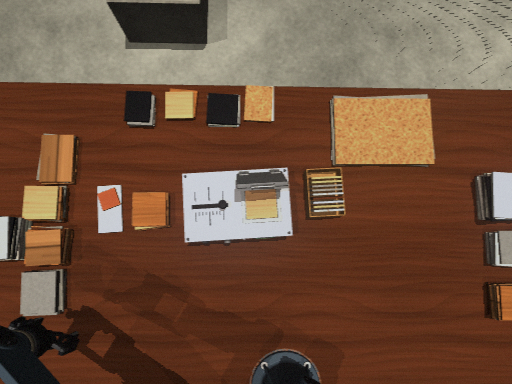

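View pics/side0.png

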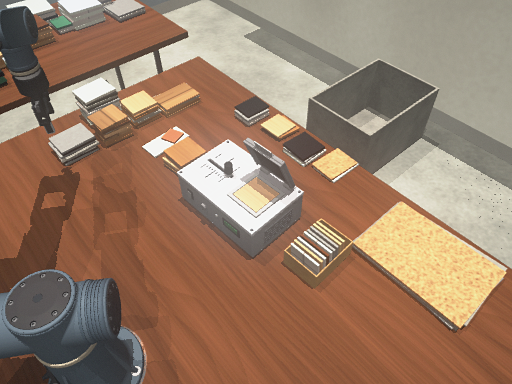

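The top view shows the box deck at columns 182–292, rows 168–243, with the knob at about (223,205) and the open lid's edge at about (262,178). The wood stack is at (151,210) and the swatch box at (325,193). The side view agrees with this. Next I measure.

```bash
cat >> h.py <<'E'
def measure(tag):
    s={n:manip.snapshot(n) for n in("top","side")}
    return s
E
python3 - <<'E'
from h import *
for n in("top","side"):
    s=dict(np.load(f"pics/{n}0.npz")); P=cloud(s)
    x,y,z=np.moveaxis(P,-1,0)
    roi=(x>.4)&(x<.8)&(y>-.1)&(y<.4)
    d=roi&(z>.112)&(z<.13)
    k,lab,st,_=cv2.connectedComponentsWithStats(d.astype(np.uint8)); i=1+np.argmax(st[1:,4]); d=lab==i
    print(n,"deck z",np.median(z[d]))
    # rays onto plane .12 -> metric minAreaRect
    q=P[d][:,:2]; r=cv2.minAreaRect((q*1000).astype(np.float32)); print("deck",r, cv2.boxPoints(r).round())
    hi=roi&(z>.14)
    k,lab,st,c=cv2.connectedComponentsWithStats(hi.astype(np.uint8))
    for i in range(1,k):
        if st[i,4]>8:
            p=P[lab==i]; print(st[i],"mean",p.mean(0).round(4),"min",p.min(0).round(4),"max",p.max(0).round(4))
            if st[i,4]>300:
                m=p.mean(0);U,S,V=np.linalg.svd(p-m,full_matrices=False);print("normal",V[2],S)
            t=p[p[:,2]>.156]
            if st[i,4]<300: print("knob top",t.mean(0),len(t),np.ptp(t,0))
    lo=roi&(z>.008)&(z<.112)
E
```

```text
top deck z 0.11942729300473509
deck ((542.5173950195312, 153.16970825195312), (200.46713256835938, 310.6917724609375), 3.908982276916504) [[432. 301.]
 [453.  -9.]
 [653.   5.]
 [632. 315.]]
[236 170  52  21 878] mean [0.5952 0.0875 0.2299] min [0.5649 0.0205 0.1417] max [0.6391 0.1539 0.2843]
normal [-0.89917402 -0.06188659 -0.43319294] [1.31734627 1.12689773 0.13085495]
[218 200   9   9  60] mean [0.5385 0.1924 0.1596] min [0.5274 0.1813 0.1415] max [0.5493 0.2032 0.1657]
knob top [0.53910872 0.19280919 0.16087915] 55 [0.01979189 0.01977857 0.00857541]
side deck z 0.12155176059824968
deck ((541.4656982421875, 150.75135803222656), (203.15489196777344, 314.2613525390625), 4.133615493774414) [[429. 300.]
 [451. -13.]
 [654.   1.]
 [631. 315.]]
[243 137  52  52 907] mean [0.5905 0.0762 0.2231] min [0.5627 0.0151 0.1402] max [0.6343 0.1501 0.2856]
normal [0.93220498 0.08668778 0.35139595] [1.34059292 1.30959339 0.11548759]
[224 161   9  12  88] mean [0.5365 0.1863 0.1559] min [0.5258 0.1773 0.1402] max [0.5507 0.2007 0.1671]
knob top [0.53802071 0.18858811 0.16220246] 48 [0.02150355 0.02335561 0.00980595]
```

Emit:
drive_tool(plan=[[0,0,-0.032,0,0,-8.3,-1],[0,0,-0.032,0,0,-8.3,-1],[0,0,-0.032,0,0,-8.3,-1],[-0.024,-0.0327,0,0,0,0,-1],[-0.024,-0.0327,0,0,0,0,-1],[-0.024,-0.0327,0,0,0,0,-1],[-0.024,-0.0327,0,0,0,0,-1],[-0.024,-0.0327,0,0,0,0,-1],[-0.024,-0.0327,0,0,0,0,-1],[0,0,0,0,0,0,-1]], newtons=30)

```text
t: 1.1
tcp_pos: [0.3831, 0.3948, 0.3409]
tool_rot: [-0.032, 0.999, -0.001, 0.0]
force: [-0.2, -0.0, 0.6]
finger_gap: 0.003
gripper_force: 0.0
```

```bash
cat >> h.py <<'E'
from scipy.spatial.transform import Rotation as R
C=np.array([.542,.152]); A=np.radians(4.0); BX=np.array([np.cos(A),np.sin(A)]); BY=np.array([-np.sin(A),np.cos(A)])
def st():
    s=manip.sense(); p=s["tcp_pos"]; d=p[:2]-C; M=R.from_quat(s["tool_rot"]).as_matrix()
    print("t",round(s["t"],2),"box",(1000*np.array([d@BX,d@BY,p[2]])).round(1),"toolx ang",np.degrees(np.arctan2(M[1,0],M[0,0])).round(2),"z",M[:,2].round(3),"F",s["force"].round(1),"gap",round(s["finger_gap"],3),"gf",round(s["gripper_force"],1))
E
python3 -c "from h import *; st()"
```

```text
t 1.1 box [-141.6  253.3  340.9] toolx ang -176.33 z [ 0.001 -0.002 -1.   ] F [-0.2 -0.   0.6] gap 0.003 gf 0.0
```

Emit:
drive_tool(plan=[[-0.0263,-0.0359,0,0,0,0,-1],[-0.0263,-0.0359,0,0,0,0,-1],[-0.0263,-0.0359,0,0,0,0,-1],[-0.0263,-0.0359,0,0,0,0,-1],[-0.0263,-0.0359,0,0,0,0,-1],[-0.0263,-0.0359,0,0,0,0,-1],[-0.0263,-0.0359,0,0,0,0,-1],[-0.0263,-0.0359,0,0,0,0,-1],[-0.0263,-0.0359,0,0,0,0,-1],[0,0,0,0,0,0,-1]])

```text
t: 2.1
tcp_pos: [0.6422, 0.0883, 0.3401]
tool_rot: [-0.032, 0.999, -0.001, 0.001]
force: [-0.7, -0.2, 0.9]
finger_gap: 0.003
gripper_force: 0.0
```

```bash
python3 -c "from h import *; st()"
```

```text
t 2.1 box [ 95.5 -70.5 340.1] toolx ang -176.3 z [ 0.001 -0.002 -1.   ] F [-0.7 -0.2  0.9] gap 0.003 gf 0.0
```

Emit:
drive_tool(plan=[[0,0,0.03,0,0,0,-1],[0,0,0.03,0,0,0,-1],[0,0,0.028,0,0,0,-1],[0.02,0,0,0,0,0,-1],[0.02,0,0,0,0,0,-1],[0.01,0,0.004,0,0,0,-1],[0.01,0,0.005,0,0,0,-1],[0.008,0,0.006,0,0,0,-1],[0.008,0,0.006,0,0,0,-1],[0,0,0,0,0,0,-1]])

```text
t: 3.1
tcp_pos: [0.5611, 0.0874, 0.2312]
tool_rot: [-0.035, 0.999, 0.0, -0.002]
force: [-0.6, -0.2, 0.5]
finger_gap: -0.003
gripper_force: 0.0
```

```bash
python3 - <<'E'
from h import *
st()
s=manip.snapshot("side"); cv2.imwrite("pics/s1.png",cv2.resize(s["image"][80:280,150:350,::-1],(600,600)))
E
```

```text
t 3.1 box [ 14.5 -65.8 231.2] toolx ang -175.97 z [-0.004 -0.    -1.   ] F [-0.6 -0.2  0.5] gap -0.003 gf 0.0
```

View pics/s1.png

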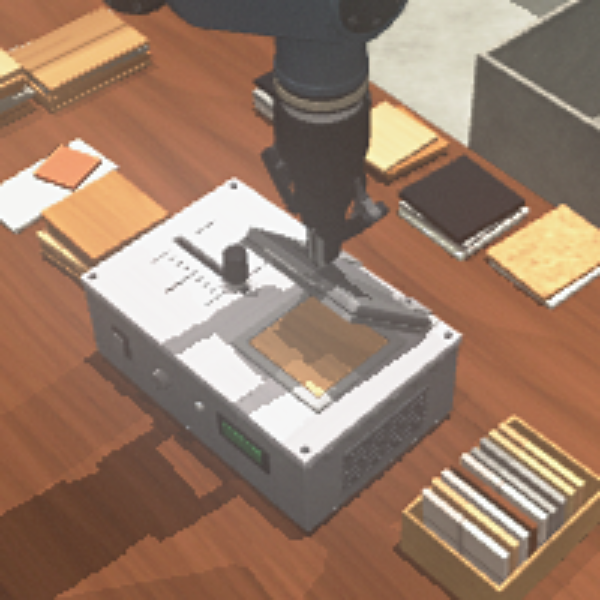

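The side crop shows the fingertips at about (325,250) behind the lid's outer face, with the lid roughly 40° open and following. I'll continue along the arc.

Emit:
drive_tool(plan=[[0.006,0,0.007,0,0,0,-1],[0.006,0,0.008,0,0,0,-1],[0.006,0,0.008,0,0,0,-1],[0.006,0,0.008,0,0,0,-1],[0.005,0,0.009,0,0,0,-1],[0.004,0,0.009,0,0,0,-1],[0.003,0,0.009,0,0,0,-1],[0.002,0,0.009,0,0,0,-1],[0.001,0,0.006,0,0,0,-1],[0,0,0,0,0,0,-1]])

```text
t: 4.15
tcp_pos: [0.5231, 0.0846, 0.158]
tool_rot: [-0.035, 0.999, 0.0, -0.002]
force: [-0.1, -0.1, 1.0]
finger_gap: 0.001
gripper_force: 0.0
```

```bash
python3 -c "from h import *; st()"
```

```text
t 4.15 box [-23.6 -65.9 158. ] toolx ang -176.02 z [-0.003  0.001 -1.   ] F [-0.1 -0.1  1. ] gap 0.001 gf 0.0
```

Emit:
drive_tool(plan=[[0,0,0.003,0,0,0,-1],[0,0,0.002,0,0,0,-1],[0,0,0.001,0,0,0,-1],[0,0,0,0,0,0,-1]])

```text
t: 4.55
tcp_pos: [0.5244, 0.0845, 0.1533]
tool_rot: [-0.035, 0.999, 0.0, 0.0]
force: [-0.0, -0.1, 0.1]
finger_gap: -0.004
gripper_force: 0.0
```

```bash
python3 -c "from h import *; st()"
```

```text
t 4.55 box [-22.3 -66.1 153.3] toolx ang -176.0 z [ 0.  0. -1.] F [-0.  -0.1  0.1] gap -0.004 gf 0.0
```

Emit:
drive_tool(plan=[[0,0,0.001,0,0,0,-1],[0,0,0.001,0,0,0,-1],[0,0,0.001,0,0,0,-1],[0,0,0,0,0,0,-1]])

```text
t: 4.95
tcp_pos: [0.5247, 0.0844, 0.1529]
tool_rot: [-0.035, 0.999, -0.0, 0.001]
force: [-5.1, 0.1, 17.0]
finger_gap: 0.001
gripper_force: 8.7
```

```bash
python3 - <<'E'
from h import *
st()
s=manip.snapshot("side"); cv2.imwrite("pics/s2.png",cv2.resize(s["image"][80:280,150:350,::-1],(600,600)))
E
```

```text
t 4.95 box [-22.  -66.2 152.9] toolx ang -175.99 z [ 0.002 -0.    -1.   ] F [-5.1  0.1 17. ] gap 0.001 gf 8.7
```

View pics/s2.png

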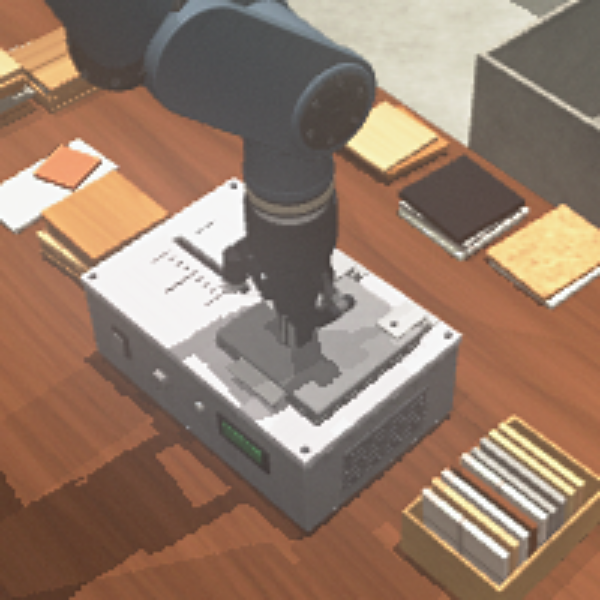

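The crop shows the lid flat on the deck under the fingertips, and the 17 N reading at z = 153 mm fits a fully shut lid. Next I go to the knob.

Emit:
drive_tool(plan=[[0,0,-0.01,0,0,0,-1],[0,0,-0.03,0,0,0,-1],[0,0,-0.03,0,0,0,0],[-0.007,0.035,0,0,0,0,0],[-0.007,0.035,0,0,0,0,0],[-0.008,0.036,0,0,0,0,0],[0,0,0,0,0,0,0],[0,0,0,0,0,0,0]])

```text
t: 5.8
tcp_pos: [0.5387, 0.1922, 0.2203]
tool_rot: [-0.036, 0.999, -0.0, 0.0]
force: [0.5, -0.5, -0.1]
finger_gap: 0.503
gripper_force: 0.0
```

```bash
python3 - <<'E'
from h import *
st()
for n in("top","side"):
    s=manip.snapshot(n); P=cloud(s); x,y,z=np.moveaxis(P-np.r_[C,0],-1,0); X=x*BX[0]+y*BX[1]; Y=x*BY[0]+y*BY[1]
    m=(abs(X)<.09)&(Y>-.13)&(Y<-.01)&(z>.13)&(z<.2)
    r=m&(X<.03)&(X>-.06)
    if r.sum()>20:
        c=np.polyfit(X[r],z[r],1); print(n,"lid slope",c[0],"z",np.median(z[r]),r.sum())
    k=(abs(X)<.03)&(Y>0.01)&(Y<.07)&(z>.145)&(z<.17); print("knob",k.sum(), X[k].mean() if k.any() else 0,Y[k].mean() if k.any() else 0)
    cv2.imwrite(f"pics/{n}3.png",cv2.resize(s["image"][80:280,150:350,::-1],(600,600)))
E
```

```text
t 5.8 box [ -0.5  40.4 220.3] toolx ang -175.88 z [ 0. -0. -1.] F [ 0.5 -0.5 -0.1] gap 0.503 gf 0.0
top lid slope 0.0017967296336914907 z 0.13782412418737788 1163
knob 0 0 0
side lid slope 0.0013259360942981197 z 0.13996787007974837 1126
knob 76 -0.002952885257544416 0.035164414983066064
```

View pics/side3.png

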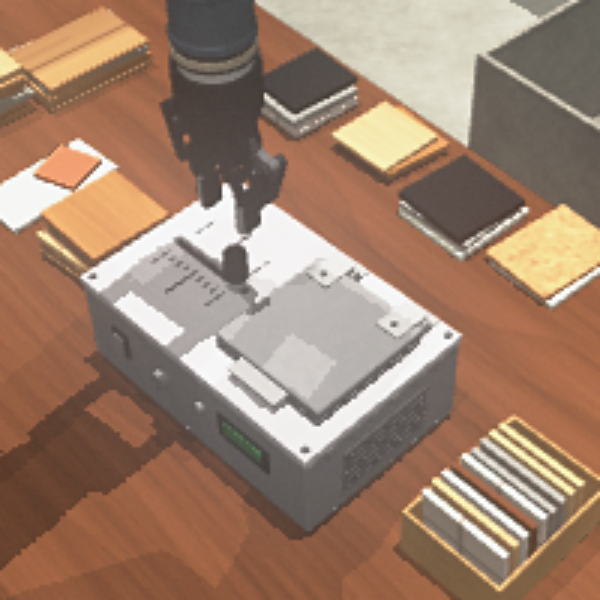

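The lid is flat (slope under 0.002). The open fingers at about (230,200) stand over the knob at about (235,265). I descend and grip.

Emit:
drive_tool(plan=[[0,0,0.025,0,0,0,0],[0,0,0.02,0,0,0,0],[0,0,0.015,0,0,0,0],[0,0,0.012,0,0,0,0],[0,0,0,0,0,0,0]])

```text
t: 6.4
tcp_pos: [0.5377, 0.1904, 0.1467]
tool_rot: [-0.034, 0.999, -0.0, -0.002]
force: [-0.2, -0.9, 0.3]
finger_gap: 0.501
gripper_force: 0.0
```

Emit:
drive_tool(plan=[[0,0,0,0,0,0,-1],[0,0,0,0,0,0,-1],[0,0,0,0,0,0,-1],[0,0,0,0,0,0,-1],[0,0,0,0,0,0,-1]], newtons=60)

```text
t: 6.9
tcp_pos: [0.5393, 0.1912, 0.1491]
tool_rot: [-0.035, 0.999, -0.0, 0.001]
force: [-0.4, -2.6, 2.4]
finger_gap: 0.26
gripper_force: 59.1
```

```bash
python3 -c "from h import *; st()"
```

```text
t 6.9 box [1.000e-01 3.930e+01 1.491e+02] toolx ang -175.99 z [ 0.002 -0.001 -1.   ] F [-0.4 -2.6  2.4] gap 0.26 gf 59.1
```

Emit:
drive_tool(plan=[[0,0.006,0,0,0,0,-1],[0,0.007,0,0,0,0,-1],[0,0.007,0,0,0,0,-1],[0,0.006,0,0,0,0,-1],[0,0.005,0,0,0,0,-1],[0,0.004,0,0,0,0,-1],[0,0.002,0,0,0,0,-1],[0,0,0,0,0,0,-1]])

```text
t: 7.7
tcp_pos: [0.5368, 0.2268, 0.149]
tool_rot: [-0.035, 0.999, -0.002, 0.001]
force: [-0.1, -9.1, 4.1]
finger_gap: 0.265
gripper_force: 59.4
```

```bash
python3 - <<'E'
from h import *
st()
for n in("top","side"):
    s=manip.snapshot(n); cv2.imwrite(f"pics/{n}4.png",cv2.resize(s["image"][130:260,170:300,::-1],(600,600),interpolation=cv2.INTER_CUBIC))
E
```

```text
t 7.7 box [  0.  75. 149.] toolx ang -175.93 z [ 0.001 -0.004 -1.   ] F [-0.1 -9.1  4.1] gap 0.265 gf 59.4
```

View pics/side4.png

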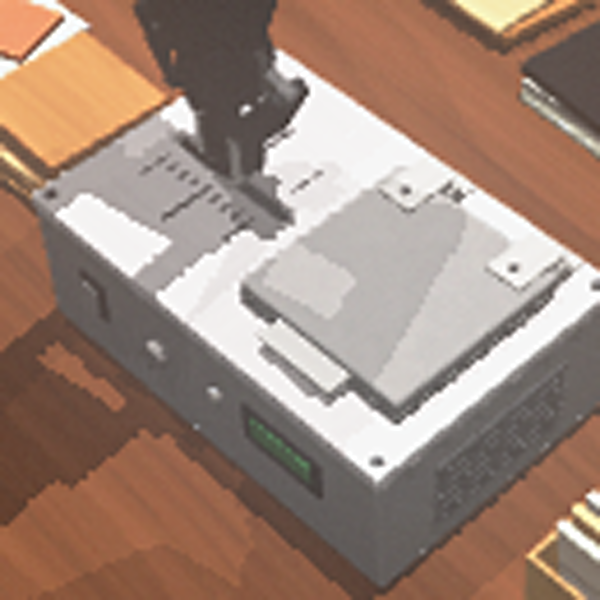

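The crop shows the knob hidden in the fingers near (245,180), close to the long half mark running through about (180,207), with the lid flat. TCP travel is 35.7 mm and the 9.1 N force agrees, so I finish the last 4 mm.

Emit:
drive_tool(plan=[[0,0.002,0,0,0,0,-1],[0,0.002,0,0,0,0,-1],[0,0,0,0,0,0,-1],[0,0,0,0,0,0,-1],[0,0,0,0,0,0,-1]])

```text
t: 8.3
tcp_pos: [0.5366, 0.2304, 0.1491]
tool_rot: [-0.035, 0.999, -0.002, 0.001]
force: [-0.2, -9.5, 3.2]
finger_gap: 0.263
gripper_force: 59.4
```

```bash
python3 - <<'E'
from h import *
st()
# half mark from first top view: dark marks on the deck, both sides of slot; long ones
for n in("top","side"):
    s=dict(np.load(f"pics/{n}0.npz")); h=384; f=h/2/np.tan(np.radians(s["fov_y"])/2)
    v,u=np.mgrid[:384,:512]; E=s["extrinsics"]
    d=np.stack([(u-s["cx"])/f,-(v-s["cy"])/f,-np.ones_like(u)],-1)@E[:3,:3].T
    W=E[:3,3]+d*((.12-E[2,3])/d[...,2])[...,None]
    X=(W[...,:2]-C)@BX; Y=(W[...,:2]-C)@BY
    g=cv2.cvtColor(s["image"],cv2.COLOR_RGB2GRAY).astype(float)
    for lo,hi in((-.046,-.034),(.034,.046),(-.03,-.018),(.02,.03)):
        print(n,lo,[(int(1000*a),int(g[(X>lo)&(X<hi)&(abs(Y-a)<.0015)].mean())) for a in np.arange(.05,.112,.003) if ((X>lo)&(X<hi)&(abs(Y-a)<.0015)).any()])
s=manip.snapshot("top");cv2.imwrite("pics/top5.png",cv2.resize(s["image"][130:260,170:300,::-1],(600,600),interpolation=cv2.INTER_CUBIC))
s=manip.snapshot("side");cv2.imwrite("pics/side5.png",cv2.resize(s["image"][130:220,170:260,::-1],(600,600),interpolation=cv2.INTER_CUBIC))
E
```

```text
t 8.3 box [  0.   78.6 149.1] toolx ang -175.94 z [ 0.001 -0.004 -1.   ] F [-0.2 -9.5  3.2] gap 0.263 gf 59.4
top -0.046 [(50, 206), (53, 205), (56, 206), (59, 205), (62, 206), (65, 205), (68, 206), (71, 206), (74, 205), (77, 196), (80, 152), (83, 151), (86, 205), (89, 206), (92, 203), (95, 205), (98, 206), (101, 205), (104, 205), (107, 206), (110, 206)]
top 0.034 [(50, 206), (53, 205), (56, 205), (59, 206), (62, 205), (65, 206), (68, 206), (71, 205), (74, 206), (77, 170), (80, 140), (83, 206), (86, 205), (89, 206), (92, 207), (95, 207), (98, 205), (101, 206), (104, 206), (107, 206), (110, 207)]
top -0.03 [(50, 183), (53, 178), (56, 205), (59, 186), (62, 169), (65, 206), (68, 183), (71, 164), (74, 206), (77, 169), (80, 139), (83, 205), (86, 199), (89, 186), (92, 194), (95, 205), (98, 188), (101, 174), (104, 206), (107, 196), (110, 173)]
top 0.02 [(50, 206), (53, 205), (56, 206), (59, 207), (62, 206), (65, 204), (68, 206), (71, 205), (74, 205), (77, 195), (80, 149), (83, 184), (86, 206), (89, 206), (92, 206), (95, 206), (98, 206), (101, 205), (104, 206), (107, 207), (110, 206)]
side -
[... 281 characters left out ...]
247), (59, 246), (62, 224), (65, 248), (68, 199), (71, 185), (74, 195), (77, 189), (80, 182), (83, 239), (86, 248), (89, 246), (92, 245), (95, 245), (98, 245), (101, 245), (104, 245), (107, 245), (110, 245)]
side -0.03 [(50, 217), (53, 248), (56, 246), (59, 212), (62, 236), (65, 247), (68, 223), (71, 213), (74, 249), (77, 223), (80, 195), (83, 250), (86, 247), (89, 199), (92, 248), (95, 247), (98, 206), (101, 229), (104, 247), (107, 224), (110, 229)]
side 0.02 [(50, 187), (53, 133), (56, 122), (59, 102), (62, 109), (65, 109), (68, 110), (71, 109), (74, 107), (77, 103), (80, 110), (83, 185), (86, 251), (89, 246), (92, 245), (95, 245), (98, 245), (101, 245), (104, 245), (107, 245), (110, 246)]
```

View pics/side5.png

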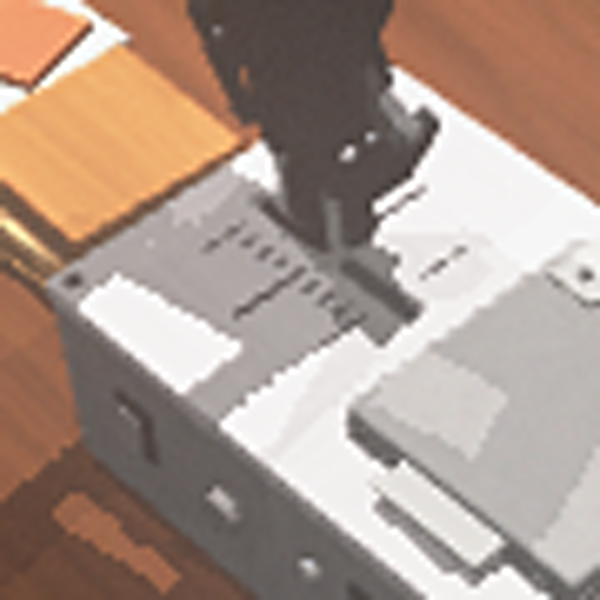

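The side crop shows the fingers holding the knob at about (330,220), in line with the long marks at (270,290) and (405,200). The marks measure Y≈80 mm and the TCP is at 78.6 mm, so I add 1 mm and settle.

Emit:
drive_tool(plan=[[0,0.001,0,0,0,0,-1],[0,0,0,0,0,0,-1],[0,0,0,0,0,0,-1],[0,0,0,0,0,0,-1],[0,0,0,0,0,0,-1]])

```text
t: 8.9
tcp_pos: [0.5365, 0.2313, 0.149]
tool_rot: [-0.035, 0.999, -0.002, 0.001]
force: [-0.2, -9.6, 3.5]
finger_gap: 0.261
gripper_force: 59.4
```

```bash
python3 -c "
from h import *
st(); print(manip.sign_off())"
```

```text
t 8.9 box [  0.   79.5 149. ] toolx ang -175.94 z [ 0.001 -0.004 -1.   ] F [-0.2 -9.6  3.5] gap 0.261 gf 59.4
the job is handed in; nothing more can be done
None
```

The lid is shut flat over the chip, and the gripper is holding the shutter knob at about 40 mm (half travel) with about 59 N of grip; I handed the job in at 8.9 s, and no verdict came back.

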